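# Tighten the clay extruder's die ring with the two-pin spanner

## Robot

A 7-joint arm with a two-finger parallel gripper is mounted at the origin on the work surface. World frame = base frame: x ahead of the robot, y to its left, z up, the work surface at z = 0. Lengths are in m, angles in rad, forces in N, time in s.
With the tool pointing down it reaches from about 0.4 to 0.85 m from the base axis. Payload 6.9 kg.
Tool frame: the origin (TCP) lies midway between the tips of the shut fingers; the grasp point (between the pads) lies behind it (ctrl.pinch_z is the z of the grasp point in the tool frame, in m); z points along the fingers, y is the direction in which the jaws open and shut (so a half turn about z gives the same grasp; the last joint's range is limited). The gripper opens to 85 mm and grips with 20 to 120 N. Pads are 22 mm wide; open, the fingers measure 114 mm over their backs; the gripper's body (76 mm by 85 mm) begins 54 mm behind the grasp point. The pads swing forward as they close: fully open they stand 13 mm farther back than shut.
Start: joints at [1.409, 0.507, -0.238, 1.5, 0.126, 1.149, -0.155], TCP at [0.165, -0.603, 0.231] pointing down, gripper open.
Joint ranges: [-3.08, 3.08], [-0.24, 2.05], [-1.43, 1.35], [0, 2.5], [-1.52, 4.66], [0.17, 1.96], [-2.89, 2.89]. Speed limits (rad/s): [2.39, 2.39, 3.14, 3.14, 3.14, 3.14, 3.14].

## Interface

Orientations are given as a unit quaternion [w, x, y, z].
In Python, from station import ctrl, get_state, vision, ticket, models gives the robot as it stands. Calls block until the motion is done:
- ctrl.movep(position, orientation): joint-space move of the TCP to a pose.
- ctrl.movel(position, frame=None, max_speed=0.15): straight line of the TCP; frame=None keeps the orientation; max_speed is the mean speed in m/s.
- ctrl.set_joints(angles): joint-space move.
- ctrl.ungrasp() and ctrl.close_gripper(force=None): open the fingers fully, or close them until they stop; force is the grip in N (None keeps the last).
- ctrl.pause(seconds).
- ctrl.ik(position, orientation): joint angles nearest the present ones, or None.
- get_state(): the state.
- vision.grab_frame(name): name is "scene" or "top" or "wrist"; returns (picture, depth): 384x512x3 uint8, blue, green, red; 384x512 float32, m along the optical axis (not along the pixel's ray), 0 where there is no reading.
- vision.camera_info(name): a dict with "mtx" (3x3 intrinsics, pixels), "R" (3x3) and "t" (3): a world point X has camera coordinates R X + t; the wrist camera has in their place "hand_eye" (4x4, takes a point from camera to tool coordinates, whose origin is the TCP and whose axes are the flange's). Camera axes: x right, y down, z forward; pixel columns grow to the right and rows downward; lengths in m; the calibration is good to about 2 mm. A picture is of the moment at which its call begins: read the wrist's pose just before it. camera_info takes no time and is no camera call.
A pose or a line that the arm cannot do raises ctrl.Unreachable and nothing moves.
- ticket.close_job(): hands the job in, once; it reports no verdict.
Trained networks look in the newest picture that a camera, given by its name, has taken for a name from the list of things; names that differ only in an ending like _2 or _b are one class to them, and where a whole thing is asked for, a point or a joint stands for the part that bears it (a point fixed in the world has none). Each returns a list of dicts, best first, with "p" (0 to 1); they miss things now and then, are a little off and sometimes report something else, mostly with a low value. They report only what shows in the picture. A call takes as long as a camera call. They do not tell look-alikes from the thing itself.
- models.recognise(camera, target): "point" ([column, row] in pixels, amid what is visible of it).
- models.masks_of(camera, target): "mask" (384x512 bool, what is visible of it) and "point" ([column, row] in pixels, amid what is visible of it).
The state is a dict: "time": time; "qpos": joint angles; "qd": joint speeds; "tau": joint torques, N m; "tcp_pos": TCP position; "eef_rot": TCP orientation; "contact_force": force on the tool from outside, world axes, zero at the start; "wrist_torque": the same for the moment, N m; "width": finger opening in m.
Only numpy, scipy, OpenCV 4.12 (cv2) and the standard library are available. Lean on these libraries where they do the work, as an engineer would, in place of code of your own. Each camera call takes 0.05 s, during which the arm holds its last target.

## Task

The die-retaining ring in the mouth of the clay extruder barrel is still loose: take the two-pin T-handle spanner out of its wooden block, feel both of its pins right down into two opposite holes of the ring, and turn the ring clockwise until it comes up against its stop. Work gently, never leaning on the ring or wrenching it once it has stopped, and touch the extruder with the spanner only. Then stand the spanner back in the pocket of its block, ring still tight, and leave everything else where it lies.

Things in the scene. Friction and masses are not known exactly. Their poses are not given: they have to be found in the camera images.
- stand: the clay extruder's steel barrel, die end up, in a fixed round grey bench clamp (base 150 mm across, clamp ears to one side). Origin: centre of the underside on the bench; z up, along the barrel's axis. The barrel stands at any rotation in the clamp, and this pose does not tell it.
- mouth (a point): the centre of the ring's top face, on the barrel's axis, 132 mm above the bench. The die-retaining ring lies in the mouth: plain aluminium, 74 mm outside, 42 mm inside, 12 mm thick, its face 2 mm proud of the steel mouth collar (96 mm outside), with six round holes of 8 mm, right through, evenly spaced (60 degrees) on a circle of 29 mm radius. Where the holes stand round the axis is not measured: see them or feel for them.
- ring (a joint): how far the ring has been turned clockwise (seen from above) in its thread, rad: it starts between 0 and 0.3 and comes up against its stop at 1.0, tight on the die, whose rubber gasket then gives: the torque climbs by about 0.1 N m for each further 0.01 rad of the spanner. Until then it turns against 0.2 to 0.3 N m; it stays where it is left, and does not rise or sink noticeably. The value does not tell where the holes are.
- spanner: the pin spanner, dark steel, about 0.3 kg, standing upright in the block. Origin: centre of the underside of its flat head; x along the head and the T-handle, z up the shaft. Head 76 mm long, 18 mm wide, 8 mm thick; two pins of 6 mm, 7 mm long, the last 2.5 mm tapered to 3 mm, point down from its underside at x = +29 and -29 mm; shaft 12 mm thick; T-handle bar 110 mm long (x), 14 mm wide (y), 16 mm high.
- handle (a point): middle of the T-handle bar, 90 mm above the head's underside: the place to grip, across the 14 mm width.
- pin_a (a point): tip of the spanner's pin at x = +29 mm, 7 mm below the head's underside
- pin_b (a point): tip of the spanner's pin at x = -29 mm, 7 mm below the head's underside
- block: the fixed wooden tool block, 124 x 70 mm, 42 mm high, with a pocket in its top for the spanner's head. Origin: centre of the underside; x along the block and the pocket.
- pocket (a point): centre of the pocket's ledge, where the middle of the head's underside rests, 22 mm above the bench. The pocket is 84 mm long (block x), 26 mm wide, and opens at 42 mm height; the spanner fits either way round, its pins hanging free beside the ledge.
- dish: small white fired-clay dish, 84 mm across, 22 mm high; a bystander. Origin: centre of the underside, as for all bystanders.
- mug: white clay mug, 76 mm across, 75 mm high; a bystander
- bowl: white clay bowl, 124 mm across, 55 mm high; a bystander
- cup: small white clay cup without handle, 68 mm across, 50 mm high; a bystander
- die_star: spare aluminium extruder die with a star opening, 68 mm across, 6 mm thick, lying flat; a bystander
- die_slot: spare aluminium extruder die with a slot opening, 68 mm across, 6 mm thick, lying flat; a bystander
- knife: wooden modelling knife, about 180 mm long (x), 10 mm thick, lying flat; a bystander
Things that resemble listed ones, but are neither listed nor needed, are in the scene too. Several things have the shape of the spanner; the one meant has the colours described above. Of the things that look like the block, the larger one is meant.

How it is judged:
By the outcome, as a careful person would: the job done as asked, in the order asked, and still so for the second after the job is handed in, with the robot touching nothing.
It also fails if it takes over 72 s, if anything falls off the work surface, if the arm or the gripper's body presses on something with over 40 N, if the wrist force passes 120 N, or if a joint passes its speed limit or range.

## Working session

There is one attempt and no reset: what is moved stays moved. The work goes in short steps, each a Python script; the robot and the scene stay as the last script left them, time stands still between calls to the robot, and variables do not carry over. Pictures are saved under pics/ and viewed, and the job is handed in when it is done.

```bash
ls -la; mkdir -p pics; cat > h.py <<'E'
import numpy as np, cv2
from station import ctrl, get_state, vision, ticket, models
from scipy.spatial.transform import Rotation as R
def grab(n,save=None):
    p,d=vision.grab_frame(n)
    if save: cv2.imwrite('pics/%s.png'%save,p)
    return p,d
def q2R(q): return R.from_quat([q[1],q[2],q[3],q[0]]).as_matrix()
def R2q(M):
    q=R.from_matrix(M).as_quat(); return [q[3],q[0],q[1],q[2]]
def cam(n,st=None):
    c=vision.camera_info(n); K=np.array(c['mtx'])
    if n=='wrist':
        T=np.eye(4);T[:3,:3]=q2R(st['eef_rot']);T[:3,3]=st['tcp_pos']
        W=T@np.array(c['hand_eye']); return K,W[:3,:3],W[:3,3]
    Rm=np.array(c['R']);t=np.array(c['t']).ravel(); return K,Rm.T,-Rm.T@t
def deproj(C,u,v,z):
    K,Rw,o=C; u=np.asarray(u,float);v=np.asarray(v,float)
    p=np.stack([(u-K[0,2])/K[0,0]*z,(v-K[1,2])/K[1,1]*z,z*np.ones_like(u)],-1)
    return p@Rw.T+o
def atz(C,u,v,h):
    K,Rw,o=C; r=np.array([(u-K[0,2])/K[0,0],(v-K[1,2])/K[1,1],1.])@Rw.T
    return o+r*(h-o[2])/r[2]
def proj(C,X):
    K,Rw,o=C; c=(np.asarray(X)-o)@Rw; p=c@K.T; return p[...,:2]/p[...,2:]
def down(yaw): # tool z down; tool x at yaw in world
    c,s=np.cos(yaw),np.sin(yaw)
    return np.array([[c,s,0],[s,-c,0],[0,0,-1.]])
E
python3 - <<'E'
from h import *
for n in ['scene','top','wrist']: grab(n,n+'0')
s=get_state()
print({k:np.round(v,3).tolist() for k,v in s.items()}, ctrl.pinch_z)
print(np.round(q2R(s['eef_rot']),3))
for n in ['scene','top']: print(n,cam(n)[2], cam(n)[0])
print(vision.camera_info('wrist'))
E
```

```text
total 12
drwxr-xr-x  3 agent agent 4096 Dec  7 03:06 .
drwxr-xr-x 23 root  root  4096 Dec  7 03:06 ..
drwxr-xr-x  2 agent agent 4096 Dec  7 03:06 pics
{'time': 0.15, 'qpos': [1.409, 0.508, -0.238, 1.501, 0.126, 1.149, -0.155], 'qd': [-0.0, -0.004, -0.002, -0.002, -0.001, -0.001, 0.0], 'tau': [-0.003, -62.1, -2.19, -24.984, 0.012, 0.009, 0.0], 'tcp_pos': [0.165, -0.603, 0.231], 'eef_rot': [-0.001, 0.991, 0.133, -0.0], 'contact_force': [0.313, 1.102, 0.333], 'wrist_torque': [0.025, -0.006, -0.044], 'width': 0.085} -0.0187
[[ 0.965  0.264 -0.   ]
 [ 0.264 -0.965  0.001]
 [-0.    -0.001 -1.   ]]
scene [ 1.09470236 -0.40699437  1.20354276] [[416.06040434   0.         255.85256429]
 [  0.         416.06040434 193.44572982]
 [  0.           0.           1.        ]]
top [0.29253701 0.0028999  1.26745829] [[410.61976241   0.         253.43042035]
 [  0.         410.61976241 190.41610976]
 [  0.           0.           1.        ]]
{'mtx': array([[323.69181233,   0.        , 255.79027303],
       [  0.        , 323.69181233, 191.09076222],
       [  0.        ,   0.        ,   1.        ]]), 'hand_eye': array([[-1.42444999e-03, -9.59200894e-01, -2.82721800e-01,
         7.13652371e-02],
       [ 9.99998776e-01, -1.54939680e-03,  2.18357928e-04,
        -2.99162097e-04],
       [-6.47497371e-04, -2.82721143e-01,  9.59201927e-01,
        -1.41595504e-01],
       [ 0.00000000e+00,  0.00000000e+00,  0.00000000e+00,
         1.00000000e+00]])}
```

View pics/scene0.png

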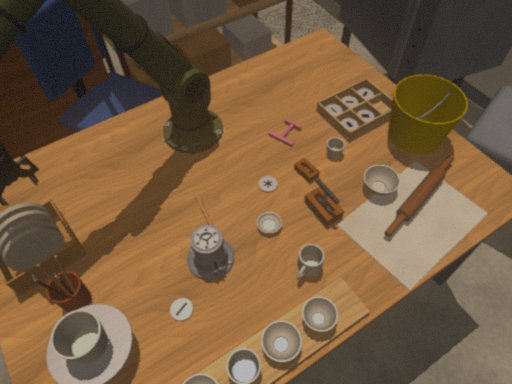

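View pics/top0.png

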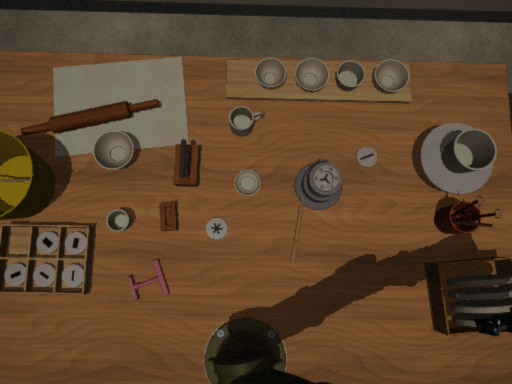

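View pics/wrist0.png

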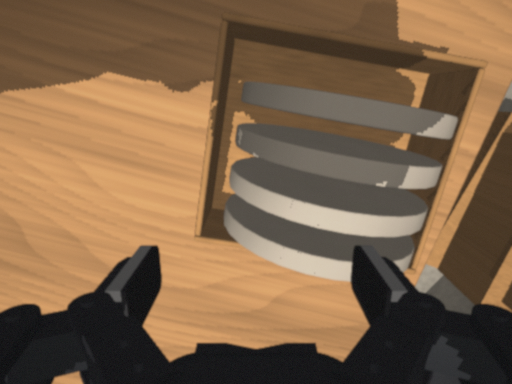

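The top view shows the barrel in its clamp at about (322,180). The large block is at (186,165) with a dark spanner standing in it, and a small look-alike block is at (168,216). A pink T-shape lies at (148,282). I'll check these with the networks and close crops.

```bash
python3 - <<'E'
from h import *
pt,dt=grab('top'); ps,ds=grab('scene')
for n,C,d in (('top',cam('top'),dt),('scene',cam('scene'),ds)):
    for t in ['spanner','block','stand','ring','die_star','dish','mug','cup']:
        for r in models.recognise(n,t)[:3]:
            u,v=r['point']; z=d[int(v),int(u)]
            print(n,t,round(r['p'],2),np.round(r['point'],1),np.round(deproj(C,u,v,z),3))
a=cv2.resize(pt[120:250,130:260],None,fx=3,fy=3,interpolation=cv2.INTER_CUBIC)
b=cv2.resize(ps[150:280,270:400],None,fx=3,fy=3,interpolation=cv2.INTER_CUBIC)
cv2.imwrite('pics/crop1.png',np.hstack([a,b]))
a=cv2.resize(pt[140:220,280:360],None,fx=5,fy=5,interpolation=cv2.INTER_CUBIC)
b=cv2.resize(ps[210:290,170:250],None,fx=5,fy=5,interpolation=cv2.INTER_CUBIC)
cv2.imwrite('pics/crop2.png',np.hstack([a,b]))
np.save('dt.npy',dt);np.save('ds.npy',ds)
E
```

```text
top spanner 0.64 [243.6 120.2] [0.726 0.02  0.005]
top spanner 0.63 [185.3 161.1] [0.568 0.188 0.089]
top spanner 0.6 [154.  280.5] [0.22  0.276 0.017]
top block 0.88 [189.2 166.1] [0.565 0.184 0.034]
top block 0.79 [168.5 215.3] [0.415 0.242 0.017]
top block 0.35 [292.5 232. ] [ 0.372 -0.138 -0.005]
top stand 0.98 [321.2 188.8] [ 0.488 -0.206  0.12 ]
top stand 0.61 [323.8 171.2] [ 0.538 -0.212  0.128]
top ring 0.91 [329.9 182.2] [ 0.508 -0.231  0.118]
top die_star 0.77 [219.5 229.2] [0.376 0.087 0.004]
top dish 0.82 [245.7 182.5] [0.524 0.01  0.001]
top mug 0.55 [243.2 118.4] [0.732 0.022 0.005]
top mug 0.45 [317.4 185.9] [ 0.495 -0.194  0.126]
top cup 0.87 [118.2 218.3] [ 0.404  0.399 -0.   ]
scene spanner 0.87 [324.7 197.3] [0.575 0.189 0.08 ]
scene spanner 0.53 [287.8 133.4] [ 0.219  0.303 -0.004]
scene block 0.88 [304.6 171.1] [0.423 0.228 0.028]
scene block 0.79 [324.8 205.2] [0.579 0.193 0.035]
scene stand 0.64 [207.5 252.5] [ 0.562 -0.236  0.129]
scene ring 0.86 [206.4 232.9] [ 0.504 -0.207  0.128]
scene die_star 0.75 [265.5 186.2] [0.385 0.085 0.002]
scene dish 0.59 [270.  219.8] [0.509 0.02  0.003]
scene cup 0.87 [335.2 143. ] [0.381 0.403 0.029]
```

View pics/crop1.png

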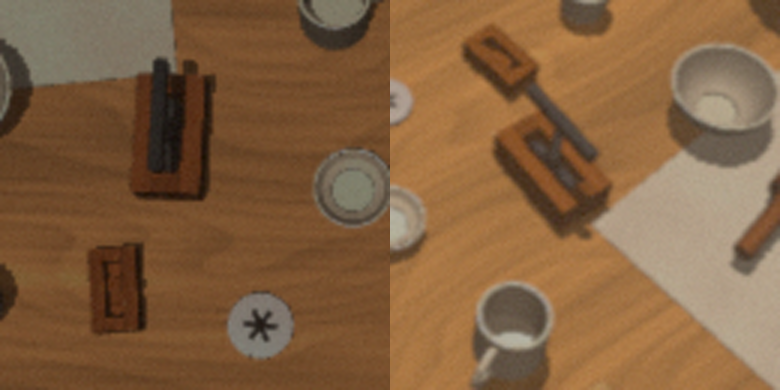

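View pics/crop2.png

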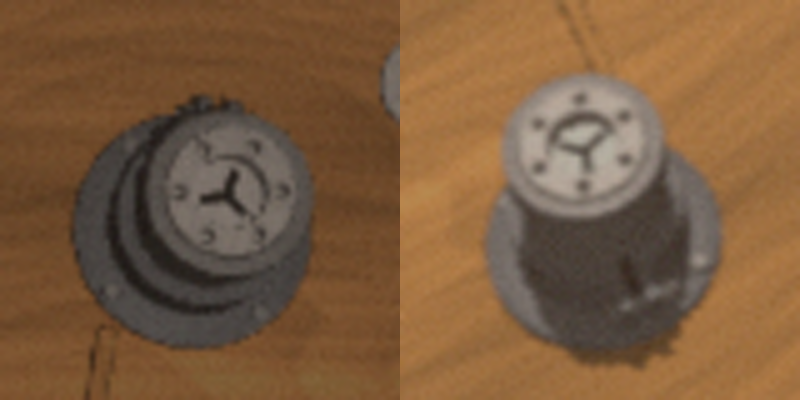

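Chosen: the dark spanner standing in the large block (top view 185,161; scene 325,197). I rejected the pink T lying at (148,282) and the network's "spanner" at (243,120), which is the mug. Six holes are visible in the ring. Next, fit the geometry from the depth images.

```bash
python3 - <<'E'
from h import *
vv,uu=np.mgrid[0:384,0:512]
for n in ('top','scene'):
    d=np.load('dt.npy' if n=='top' else 'ds.npy'); C=cam(n)
    P=deproj(C,uu.ravel(),vv.ravel(),d.ravel()[:,]) if False else None
    K,Rw,o=C
    p=np.stack([(uu-K[0,2])/K[0,0]*d,(vv-K[1,2])/K[1,1]*d,d],-1)@Rw.T+o
    z=p[...,2]
    def rep(name,m):
        q=p[m]; xy=q[:,:2].astype(np.float32)
        r=cv2.minAreaRect(xy); print(n,name,len(q),'med z',np.median(q[:,2]).round(4),'rect',np.round(r[0],4),np.round(r[1],4),round(r[2],1),'circ',np.round(cv2.minEnclosingCircle(xy)[0],4),round(cv2.minEnclosingCircle(xy)[1],4))
    near=lambda x,y,r:(np.hypot(p[...,0]-x,p[...,1]-y)<r)&(d>0)
    rep('ring',near(.505,-.215,.08)&(z>.122)&(z<.14))
    rep('base',near(.505,-.215,.12)&(z>.008)&(z<.05))
    rep('handle',near(.57,.19,.1)&(z>.105)&(z<.14))
    rep('blocktop',near(.57,.18,.1)&(z>.033)&(z<.05))
E
```

```text
top ring 714 med z 0.1297 rect [ 0.518  -0.2165] [0.0938 0.0948] 45.6 circ [ 0.5173 -0.2168] 0.0482
top base 593 med z 0.0122 rect [ 0.5047 -0.1951] [0.147 0.177] 30.1 circ [ 0.4929 -0.2   ] 0.1022
top handle 203 med z 0.118 rect [0.57   0.1925] [0.0145 0.1081] 89.4 circ [0.5701 0.1936] 0.0545
top blocktop 629 med z 0.041 rect [0.571  0.1936] [0.0708 0.1258] 89.7 circ [0.5705 0.1932] 0.0707
scene ring 693 med z 0.131 rect [ 0.5207 -0.2187] [0.0941 0.096 ] 37.5 circ [ 0.5193 -0.219 ] 0.05
scene base 665 med z 0.0142 rect [ 0.4938 -0.2249] [0.1777 0.2017] 82.3 circ [ 0.4892 -0.2154] 0.1068
scene handle 180 med z 0.1195 rect [0.5738 0.1914] [0.0178 0.1088] 88.9 circ [0.5738 0.1917] 0.0545
scene blocktop 546 med z 0.0423 rect [0.5726 0.1896] [0.1271 0.0717] 2.4 circ [0.5723 0.1921] 0.0703
```

```bash
python3 - <<'E'
from h import *
for nm,pos in (('ring',[.519,-.218,.24]),('blk',[.571,.192,.25])):
    for y in np.arange(-180,181,20):
        q=ctrl.ik(pos,R2q(down(np.radians(y))))
        print(nm,y,None if q is None else np.round(q,2))
ctrl.movep([.519,-.218,.245],R2q(down(0.)))
ctrl.pause(.3)
s=get_state(); p,d=grab('wrist','w1'); np.save('w1d.npy',d)
import json; json.dump({k:np.asarray(v).tolist() for k,v in s.items()},open('w1s.json','w'))
print(s['time'],s['tcp_pos'],s['contact_force'],s['wrist_torque'])
E
```

```text
ring -180 [ 0.97  0.54 -1.01  1.65  0.48  1.22  1.43]
ring -160 [ 1.06  0.63 -1.22  1.65  0.62  1.31  1.65]
ring -140 [ 1.06  0.63 -1.22  1.65  0.62  1.31  2.  ]
ring -120 [ 1.06  0.63 -1.22  1.65  0.62  1.31  2.35]
ring -100 [-0.3   0.63  1.15  1.66 -0.61  1.25 -2.33]
ring -80 [ 0.36  0.4  -0.    1.66  0.    1.09 -2.61]
ring -60 [ 0.42  0.4  -0.09  1.65  0.04  1.09 -2.3 ]
ring -40 [ 0.47  0.4  -0.17  1.65  0.07  1.09 -1.99]
ring -20 [ 0.53  0.41 -0.26  1.65  0.12  1.1  -1.68]
ring 0 [ 0.6   0.41 -0.37  1.65  0.16  1.11 -1.38]
ring 20 [ 0.67  0.42 -0.47  1.65  0.21  1.12 -1.08]
ring 40 [ 0.72  0.43 -0.55  1.65  0.24  1.12 -0.77]
ring 60 [ 0.77  0.45 -0.63  1.65  0.28  1.14 -0.46]
ring 80 [ 0.81  0.46 -0.71  1.65  0.32  1.15 -0.15]
ring 100 [ 0.86  0.48 -0.79  1.65  0.37  1.17  0.16]
ring 120 [ 0.9   0.5  -0.86  1.65  0.4   1.18  0.47]
ring 140 [ 0.91  0.5  -0.87  1.65  0.41  1.18  0.81]
ring 160 [ 0.94  0.52 -0.94  1.65  0.45  1.2   1.12]
ring 180 [ 0.97  0.54 -1.01  1.65  0.48  1.22  1.43]
blk -180 [ 0.33  0.77 -1.38  1.53  0.76  1.47  0.5 ]
blk -160 [ 0.29  0.69 -1.23  1.53  0.66  
[... 313 characters left out ...]
  1.18 -2.37]
blk -20 [ 0.14  0.56 -0.86  1.53  0.43  1.26 -2.7 ]
blk 0 [ 0.16  0.56 -0.89  1.53  0.45  1.26 -2.36]
blk 20 [ 0.2   0.59 -0.97  1.53  0.5   1.29 -2.06]
blk 40 [ 0.26  0.65 -1.13  1.53  0.59  1.34 -1.8 ]
blk 60 [ 0.32  0.74 -1.33  1.53  0.72  1.44 -1.57]
blk 80 [ 0.32  0.74 -1.33  1.53  0.72  1.44 -1.22]
blk 100 [ 0.33  0.77 -1.38  1.53  0.75  1.47 -0.9 ]
blk 120 [ 0.33  0.79 -1.42  1.53  0.78  1.5  -0.57]
blk 140 [ 0.29  0.69 -1.23  1.53  0.66  1.39 -0.11]
blk 160 [ 0.29  0.69 -1.23  1.53  0.66  1.39  0.24]
blk 180 [ 0.33  0.77 -1.38  1.53  0.76  1.47  0.5 ]
3.2417 [ 0.51881907 -0.21847706  0.24494512] [ 0.08469215 -0.21828632 -0.56824168] [-0.02732732  0.0597234   0.02858714]
```

View pics/w1.png

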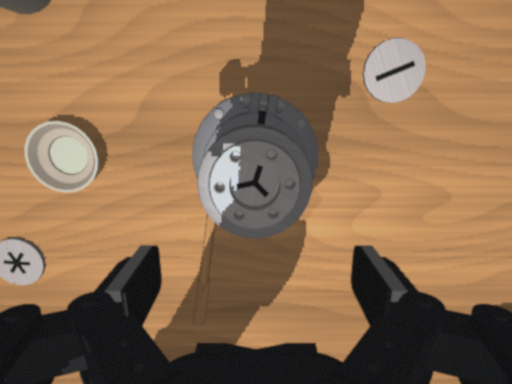

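The wrist view shows the ring centred at about (255,186), with six holes at roughly (235,156), (271,156), (290,184), (273,215), (239,215) and (219,187). I'll rectify it to the ring plane and fit the hole circle.

```bash
cat > ringfit.py <<'E'
from h import *
from scipy.optimize import minimize
def rectify(img,C,cx,cy,h,half=.055,px=.00025):
    n=int(2*half/px); g=(np.arange(n)-n/2+.5)*px
    # rows: x decreasing downward; cols: y decreasing to right
    X=cx-g[:,None]*np.ones((1,n)); Y=cy-g[None,:]*np.ones((n,1))
    uv=proj(C,np.stack([X,Y,np.full_like(X,h)],-1)).astype(np.float32)
    return cv2.remap(img,uv[...,0],uv[...,1],cv2.INTER_CUBIC),px
E
python3 - <<'E'
from ringfit import *
import json
s=json.load(open('w1s.json')); p=cv2.imread('pics/w1.png'); C=cam('wrist',s)
o,px=rectify(p,C,.519,-.218,.132)
cv2.imwrite('pics/w1rect.png',cv2.resize(o,(600,600)))
d=np.load('w1d.npy'); vv,uu=np.mgrid[0:384,0:512]; K,Rw,oo=C
P=np.stack([(uu-K[0,2])/K[0,0]*d,(vv-K[1,2])/K[1,1]*d,d],-1)@Rw.T+oo
m=(np.hypot(P[...,0]-.519,P[...,1]+.218)<.07)&(P[...,2]>.124)&(P[...,2]<.14)
q=P[m]; print(len(q),np.median(q[:,2]),cv2.minEnclosingCircle(q[:,:2].astype(np.float32)),cv2.minAreaRect(q[:,:2].astype(np.float32)))
E
```

```text
7916 0.12988297734934146 ((0.5190076231956482, -0.2170339971780777), 0.04803774133324623) ((0.5193172097206116, -0.2170141339302063), (0.09499746561050415, 0.09478159248828888), 51.817596435546875)
```

View pics/w1rect.png

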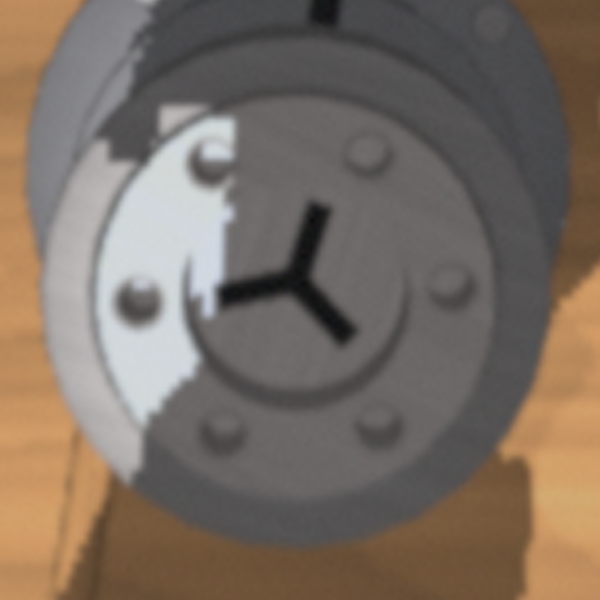

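Hole angles fit 32° mod 60° (from 31.7 to 33 for the individual holes), and the ring centre is at about (0.5195,-0.217). Both agree with the depth fits. Now look at the block from above.

```bash
python3 - <<'E'
from h import *
import json
t0=get_state()['time']
ctrl.movep([.571,.192,.235],R2q(down(0.)))
ctrl.pause(.25)
s=get_state(); p,d=grab('wrist','w2'); np.save('w2d.npy',d)
json.dump({k:np.asarray(v).tolist() for k,v in s.items()},open('w2s.json','w'))
print(s['time'],t0,s['tcp_pos'],np.round(s['qpos'],2))
C=cam('wrist',s); vv,uu=np.mgrid[0:384,0:512]; K,Rw,o=C
P=np.stack([(uu-K[0,2])/K[0,0]*d,(vv-K[1,2])/K[1,1]*d,d],-1)@Rw.T+o
def rep(n,m):
    q=P[m]; print(n,len(q),np.median(q[:,2]).round(4),cv2.minAreaRect(q[:,:2].astype(np.float32)))
nr=(np.hypot(P[...,0]-.571,P[...,1]-.192)<.1)&(d>0)
rep('bar',nr&(P[...,2]>.112)&(P[...,2]<.13)); rep('block',nr&(P[...,2]>.036)&(P[...,2]<.048))
E
```

```text
5.0667 3.2917 [0.57136508 0.19090106 0.23503493] [-0.07  0.49 -0.46  1.56  0.23  1.15 -2.16]
bar 2129 0.1188 ((0.5722651481628418, 0.19277319312095642), (0.013941961340606213, 0.10901116579771042), 89.9825668334961)
block 5229 0.0411 ((0.5713117122650146, 0.19388504326343536), (0.07010210305452347, 0.12348856031894684), 89.28753662109375)
```

View pics/w2.png

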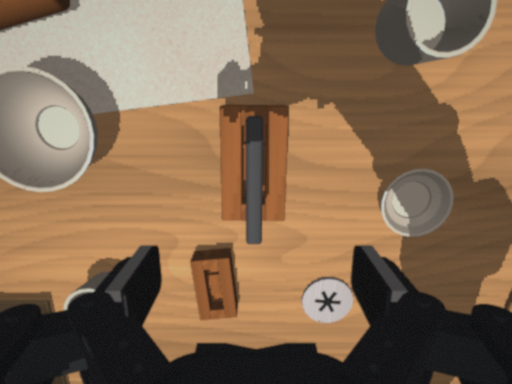

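The wrist picture shows the bar from (254,118) to (254,243), centred over the large block, and the depth fit agrees. Grip and lift.

```bash
python3 - <<'E'
from h import *
def st(n):
    s=get_state(); print(n,round(s['time'],2),np.round(s['tcp_pos'],4),'F',np.round(s['contact_force'],2),'T',np.round(s['wrist_torque'],3),'w',round(s['width'],4)); return s
st('a')
ctrl.movel([.572,.1925,.0935],R2q(down(np.radians(-.2))),max_speed=.15); st('down')
ctrl.close_gripper(force=60); st('closed')
ctrl.movel([.572,.1925,.115],None,max_speed=.05); st('lift1')
ctrl.movel([.572,.1925,.265],None,max_speed=.15); st('lift2')
s=get_state(); grab('wrist','w3')
E
```

```text
a 5.12 [0.5712 0.1912 0.2351] F [0.35 0.52 0.94] T [0.01  0.013 0.061] w 0.0852
down 6.21 [0.5725 0.1928 0.0944] F [-0.57 -0.19  0.98] T [-0.048  0.021 -0.005] w 0.0851
closed 6.86 [0.5722 0.1927 0.0938] F [-1.03  0.76  3.43] T [-0.013 -0.008 -0.021] w 0.0131
lift1 7.44 [0.572  0.1924 0.1151] F [-0.01  1.1  -2.75] T [0.075 0.024 0.053] w 0.0133
lift2 8.59 [0.5715 0.1922 0.264 ] F [-0.76 -0.01 -2.91] T [-0.013  0.016 -0.017] w 0.0131
```

View pics/w3.png

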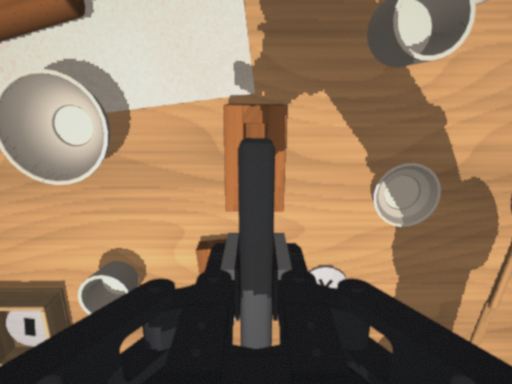

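The spanner is lifted: width 13 mm, force -2.9 N. Move over the ring with the pins lined up on the hole pair at 32°, then check the alignment in the pictures.

```bash
python3 - <<'E'
from h import *
import json
a=np.radians(32.2)
ctrl.movep([.5196,-.2171,.262],R2q(down(a)))
ctrl.movel([.5196,-.2171,.226],None,max_speed=.1); ctrl.pause(.2)
s=get_state(); p,d=grab('wrist','w4'); ps,ds=grab('scene'); pt,dt=grab('top'); np.savez('w4.npz',d=d,ds=ds,dt=dt)
json.dump({k:np.asarray(v).tolist() for k,v in s.items()},open('w4s.json','w'))
print(s['time'],np.round(s['tcp_pos'],4),np.round(s['qpos'],2),np.round(s['contact_force'],2),np.round(s['wrist_torque'],3))
f=q2R(s['eef_rot']); print(np.degrees(np.arctan2(f[1,0],f[0,0])))
C=cam('wrist',s); K,Rw,o=C; vv,uu=np.mgrid[0:384,0:512]
# tool coords of bar
he=np.array(vision.camera_info('wrist')['hand_eye'])
Pt=np.stack([(uu-K[0,2])/K[0,0]*d,(vv-K[1,2])/K[1,1]*d,d],-1)@he[:3,:3].T+he[:3,3]
m=(np.abs(Pt[...,1])<.012)&(Pt[...,0]>.01)&(Pt[...,0]<.08)&(Pt[...,2]>-.04)&(Pt[...,2]<-.01)&(d>0)
q=Pt[m]; print(len(q),np.percentile(q,[1,50,99],axis=0).round(4))
for x0 in (.02,.03,.04,.05):
    k=np.abs(q[:,0]-x0)<.004; print(x0,k.sum(),np.percentile(q[k,1],[1,50,99]).round(4))
a=cv2.resize(ps[190:290,160:260],None,fx=5,fy=5,interpolation=cv2.INTER_CUBIC)
cv2.imwrite('pics/w4s.png',a)
b=cv2.resize(pt[130:230,270:370],None,fx=5,fy=5,interpolation=cv2.INTER_CUBIC)
cv2.imwrite('pics/w4t.png',b)
E
```

```text
10.875 [ 0.5201 -0.2171  0.2267] [ 0.7   0.44 -0.52  1.67  0.24  1.09 -0.9 ] [ 0.12 -0.04 -2.75] [-0.018 -0.047  0.044]
32.2087046927379
4984 [[ 0.0101 -0.0114 -0.0363]
 [ 0.0308 -0.0004 -0.025 ]
 [ 0.0553  0.0114 -0.0122]]
0.02 664 [-0.0075 -0.0007  0.0064]
0.03 705 [-0.0073 -0.0003  0.0063]
0.04 741 [-0.0072 -0.0003  0.0062]
0.05 822 [-0.0074 -0.0003  0.0064]
```

View pics/w4s.png

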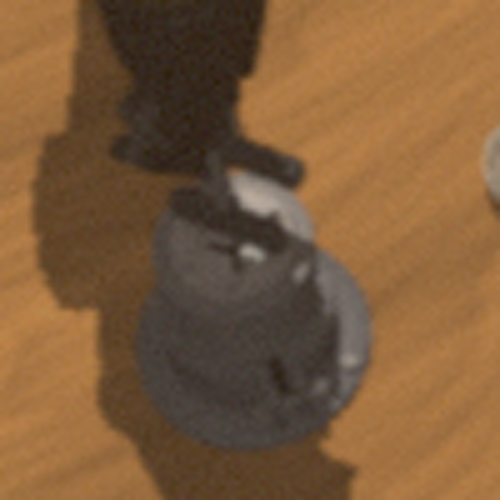

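View pics/w4t.png

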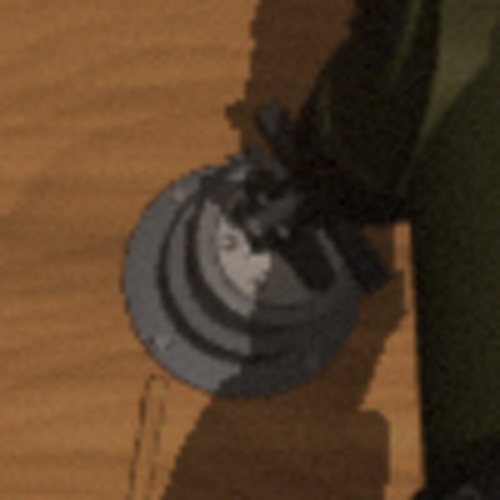

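View pics/w4.png

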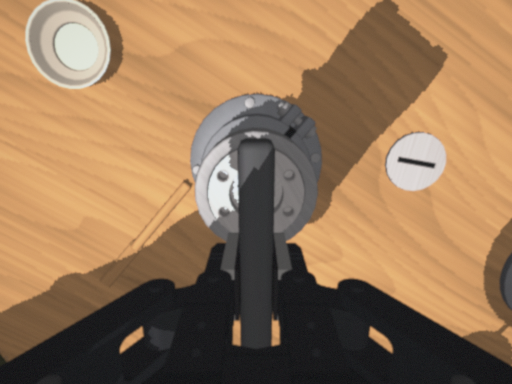

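The wrist picture (bar at column 257) shows four free holes at about (222,176), (223,208), (288,178) and (288,211), symmetric about the bar. I'll measure them in the tool frame.

```bash
python3 - <<'E'
from ringfit import *
import json
s=json.load(open('w4s.json')); p=cv2.imread('pics/w4.png'); C=cam('wrist',s)
# rectify in tool-aligned frame: virtual rows along tool x
f=q2R(s['eef_rot']); t=np.array(s['tcp_pos']); px=.0002; n=550
g=(np.arange(n)-n/2+.5)*px
X=-g[:,None]*np.ones((1,n)); Y=g[None,:]*np.ones((n,1))  # tool x up, tool y right
W=t+X[...,None]*f[:,0]+Y[...,None]*f[:,1]; W[...,2]=.132
uv=proj(C,W).astype(np.float32)
o=cv2.remap(p,uv[...,0],uv[...,1],cv2.INTER_CUBIC)
o=cv2.convertScaleAbs(o,alpha=1.3)
for h in (30,-30,90,150,210,270):
    r=np.radians(h); c=(int(n/2-29*np.sin(r)/.2*-1 if 0 else n/2+29*np.sin(r)/.2), int(n/2-29*np.cos(r)/.2))
    
for k in range(6):
    r=np.radians(60*k); cv2.circle(o,(int(n/2+29e-3/px*np.sin(r)),int(n/2-29e-3/px*np.cos(r))),int(.004/px),(0,0,255),1)
cv2.circle(o,(n//2,n//2),int(.037/px),(0,255,0),1); cv2.circle(o,(n//2,n//2),int(.048/px),(255,0,0),1)
cv2.imwrite('pics/w4rect.png',o)
E
```

```text
(no output)
```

View pics/w4rect.png

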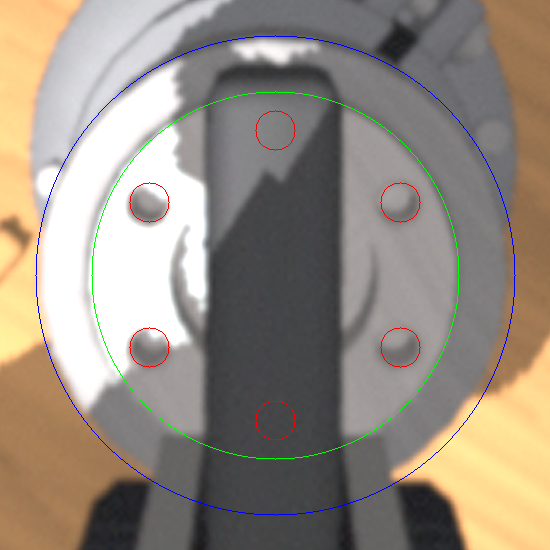

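Alignment is within about 0.3 mm and no visible angle. Descend in small steps, watching the force.

```bash
cat >> h.py <<'E'
def avg(n=4,dt=.03):
    F=[];T=[]
    for i in range(n):
        s=get_state();F.append(s['contact_force']);T.append(s['wrist_torque']); 
        if i<n-1: ctrl.pause(dt)
    return s,np.mean(F,0),np.mean(T,0)
E
python3 - <<'E'
from h import *
s,F0,T0=avg(5); print(round(s['time'],2),F0.round(2),T0.round(3))
x,y=.5196,-.2171
for z in [.213,.2115,.210,.2085,.207,.2055,.2045,.204]:
    ctrl.movel([x,y,z],None,max_speed=.05 if z<.212 else .08)
    s,F,T=avg(3,.02)
    print(z,round(s['time'],2),np.round(s['tcp_pos'],4),'dF',(F-F0).round(2),'dT',(T-T0).round(3))
    if F[2]-F0[2]>4 or np.hypot(*(F-F0)[:2])>5: print('contact');break
E
```

```text
11.16 [ 0.27  0.27 -2.75] [-0.006 -0.001 -0.022]
0.213 11.5 [ 0.5194 -0.2171  0.2127] dF [ 0.23 -0.18  0.55] dT [ 0.012 -0.015 -0.002]
0.2115 11.78 [ 0.5197 -0.2171  0.2116] dF [-0.34 -0.08 -0.26] dT [0.004 0.002 0.019]
0.21 12.07 [ 0.5196 -0.2171  0.21  ] dF [-0.27 -0.37  0.05] dT [0.016 0.013 0.049]
0.2085 12.35 [ 0.5195 -0.2171  0.2084] dF [-0.05 -0.72  0.26] dT [-0.016 -0.01   0.032]
0.207 12.63 [ 0.5196 -0.2171  0.2069] dF [-0.43 -0.63 -0.07] dT [-0.002 -0.007  0.013]
0.2055 12.92 [ 0.5196 -0.2171  0.2054] dF [-0.09 -0.45 -0.44] dT [-0.001 -0.006 -0.016]
0.2045 13.2 [ 0.5196 -0.2171  0.2045] dF [-0.44 -0.31 -0.06] dT [0.026 0.044 0.033]
0.204 13.48 [ 0.5196 -0.2171  0.204 ] dF [-0.41 -0.18  0.36] dT [-0.017  0.017  0.039]
```

Both pins are fully down (underside about 0.2 mm above the face) with no contact force. Now turn clockwise in small steps while monitoring the torque.

```bash
cat > turn.py <<'E'
from h import *
import sys,json
def turn(x,y,z,a0,angs,thr,Fmax=12):
    for a in angs:
        ctrl.movel([x,y,z],R2q(down(np.radians(a))),max_speed=.05)
        s,F,T=avg(3,.02)
        f=q2R(s['eef_rot']); y_=np.degrees(np.arctan2(f[1,0],f[0,0]))
        print(round(a,1),round(y_,2),round(s['time'],2),np.round(s['tcp_pos'],4),'F',F.round(1),'Tz',T[2].round(3),'Txy',T[:2].round(2))
        if abs(T[2])>thr or np.hypot(*F[:2])>Fmax or F[2]>3: print('STOP');return a
    return a
E
python3 - <<'E'
from turn import *
turn(.5196,-.2171,.204,32.2,np.arange(31.2,20,-2),.6)
E
```

```text
31.2 31.19 13.77 [ 0.5196 -0.2172  0.2041] F [-0.  -0.4 -2.8] Tz -0.009 Txy [-0.13  0.  ]
29.2 29.26 14.05 [ 0.5196 -0.2172  0.204 ] F [ 0.3 -1.  -2.8] Tz 0.162 Txy [-0.3  -0.02]
27.2 27.27 14.33 [ 0.5196 -0.2172  0.204 ] F [ 0.2 -1.2 -2.5] Tz 0.187 Txy [-0.37 -0.02]
25.2 25.27 14.62 [ 0.5196 -0.2171  0.204 ] F [ 0.4 -1.1 -2.5] Tz 0.19 Txy [-0.37 -0.02]
23.2 23.27 14.9 [ 0.5196 -0.2172  0.204 ] F [ 0.4 -1.6 -2.7] Tz 0.168 Txy [-0.39 -0.03]
21.2 21.27 15.18 [ 0.5196 -0.2171  0.204 ] F [ 0.1 -1.4 -2.9] Tz 0.199 Txy [-0.4  -0.03]
```

```bash
python3 - <<'E'
from turn import *
a=turn(.5196,-.2171,.204,0,np.arange(18.2,-9,-3),.45)
if a<-8: turn(.5196,-.2171,.204,0,np.arange(a-1.,-40,-1),.4)
E
```

```text
18.2 18.32 15.47 [ 0.5196 -0.2171  0.204 ] F [ 0.1 -1.3 -3.1] Tz 0.192 Txy [-0.38  0.01]
15.2 15.33 15.75 [ 0.5196 -0.2171  0.204 ] F [-0.4 -1.2 -3. ] Tz 0.169 Txy [-0.41  0.03]
12.2 12.34 16.03 [ 0.5196 -0.2171  0.204 ] F [ 0.4 -1.6 -2.5] Tz 0.181 Txy [-0.35  0.01]
9.2 9.34 16.32 [ 0.5196 -0.2171  0.204 ] F [-0.2 -1.5 -2.9] Tz 0.194 Txy [-0.39  0.06]
6.2 6.34 16.6 [ 0.5196 -0.2171  0.204 ] F [-0.5 -1.  -3. ] Tz 0.168 Txy [-0.34  0.06]
3.2 3.34 16.88 [ 0.5196 -0.2171  0.204 ] F [-0.6 -1.2 -3.1] Tz 0.144 Txy [-0.33  0.02]
0.2 0.34 17.17 [ 0.5196 -0.2171  0.204 ] F [ 0.2 -1.4 -2.7] Tz 0.193 Txy [-0.32  0.08]
-2.8 -2.66 17.45 [ 0.5196 -0.2171  0.204 ] F [ 0.2 -1.2 -2.6] Tz 0.176 Txy [-0.3   0.08]
-5.8 -5.66 17.73 [ 0.5196 -0.2171  0.204 ] F [ 0.1 -1.  -3.1] Tz 0.167 Txy [-0.3   0.03]
-8.8 -8.66 18.02 [ 0.5196 -0.2171  0.204 ] F [-0.4 -1.  -2.9] Tz 0.18 Txy [-0.26  0.05]
-9.8 -9.77 18.3 [ 0.5196 -0.2171  0.204 ] F [-0.  -0.8 -2.6] Tz 0.228 Txy [-0.26  0.03]
-10.8 -10.79 18.58 [ 0.5196 -0.2171  0.204 ] F [-0.4 -1.  -2.7] Tz 0.178 Txy [-0.23  0.05]
-11.8 -11.8 18.87 [ 0.5196 -0.2171  0.204
[... 161 characters left out ...]
196 -0.2171  0.204 ] F [-0.  -0.4 -2.8] Tz 0.19 Txy [-0.24  0.05]
-14.8 -14.8 19.72 [ 0.5196 -0.2171  0.204 ] F [-0.2 -0.7 -3. ] Tz 0.174 Txy [-0.19  0.04]
-15.8 -15.8 20.0 [ 0.5196 -0.2171  0.204 ] F [ 0.3 -0.9 -2.4] Tz 0.213 Txy [-0.24  0.03]
-16.8 -16.8 20.28 [ 0.5196 -0.2171  0.204 ] F [-0.3 -0.7 -2.3] Tz 0.185 Txy [-0.23  0.07]
-17.8 -17.8 20.57 [ 0.5196 -0.2171  0.204 ] F [-0.8 -0.7 -2.8] Tz 0.227 Txy [-0.19  0.08]
-18.8 -18.8 20.85 [ 0.5196 -0.2171  0.204 ] F [-0.5 -0.8 -3.4] Tz 0.215 Txy [-0.22  0.07]
-19.8 -19.8 21.13 [ 0.5196 -0.2171  0.204 ] F [-0.5 -0.7 -2.8] Tz 0.336 Txy [-0.23  0.08]
-20.8 -20.79 21.42 [ 0.5196 -0.2171  0.204 ] F [ 0.3 -0.5 -3. ] Tz 0.407 Txy [-0.21  0.04]
STOP
```

Torque is climbing steadily from -19°, after about 0.85 rad of travel, which fits the stop. One more small step to confirm the ramp, then unload the pins by turning back within the hole clearance.

```bash
python3 - <<'E'
from turn import *
turn(.5196,-.2171,.204,0,[-21.8],.6)
print('back'); 
turn(.5196,-.2171,.204,0,[-20.8,-19.8,-19.2,-18.6],.6)
E
```

```text
-21.8 -21.79 21.7 [ 0.5196 -0.2171  0.204 ] F [-0.4 -0.8 -2.8] Tz 0.536 Txy [-0.23  0.06]
back
-20.8 -20.8 21.98 [ 0.5196 -0.2171  0.204 ] F [ 0.3 -0.4 -3.3] Tz 0.445 Txy [-0.17  0.03]
-19.8 -19.81 22.27 [ 0.5196 -0.2171  0.204 ] F [-0.5 -0.8 -2.4] Tz 0.311 Txy [-0.14  0.07]
-19.2 -19.21 22.55 [ 0.5196 -0.2171  0.204 ] F [-0.1 -0.7 -2.8] Tz 0.255 Txy [-0.17  0.05]
-18.6 -18.61 22.83 [ 0.5196 -0.2171  0.204 ] F [-0.3 -0.9 -2.7] Tz 0.129 Txy [-0.15  0.07]
```

```bash
python3 - <<'E'
from turn import *
turn(.5196,-.2171,.204,0,[-17.6,-16.6,-16.0],.6)
E
```

```text
-17.6 -17.61 23.12 [ 0.5196 -0.2171  0.204 ] F [-0.2 -0.2 -2.7] Tz 0.066 Txy [-0.13  0.08]
-16.6 -16.6 23.4 [ 0.5196 -0.2171  0.204 ] F [-0.4 -0.5 -2.9] Tz 0.036 Txy [-0.05  0.05]
-16.0 -16.0 23.68 [ 0.5196 -0.217   0.204 ] F [ 0.2 -0.1 -2.7] Tz -0.002 Txy [0. 0.]
```

Torque is back to zero and the pins are free. Lift out, check the ring picture, and go to the block.

```bash
python3 - <<'E'
from h import *
import json
for z,v in ((.208,.03),(.213,.04),(.228,.1)):
    ctrl.movel([.5196,-.2171,z],None,max_speed=v); s,F,T=avg(2,.02); print(z,round(s['time'],2),F.round(1),T.round(2))
s=get_state(); p,d=grab('wrist','w5')
C=cam('wrist',s); f=q2R(s['eef_rot']); t=np.array(s['tcp_pos']); px=.0002; n=550
g=(np.arange(n)-n/2+.5)*px
X=-g[:,None]*np.ones((1,n)); Y=g[None,:]*np.ones((n,1))
W=t+X[...,None]*f[:,0]+Y[...,None]*f[:,1]; W[...,2]=.132
uv=proj(C,W).astype(np.float32); o=cv2.remap(p,uv[...,0],uv[...,1],cv2.INTER_CUBIC)
for k in range(6):
    r=np.radians(60*k); cv2.circle(o,(int(n/2+29e-3/px*np.sin(r)),int(n/2-29e-3/px*np.cos(r))),int(.004/px),(0,0,255),1)
cv2.imwrite('pics/w5rect.png',o)
ctrl.movel([.5196,-.2171,.265],None,max_speed=.15)
print(s['time'])
E
```

```text
0.208 23.98 [-0.2 -0.8 -3.1] [ 0.02 -0.01 -0.01]
0.213 24.27 [ 0.   0.8 -3.4] [ 0.01  0.02 -0.02]
0.228 24.59 [ 0.3  0.3 -3.3] [-0.02 -0.02 -0.01]
24.5917
```

View pics/w5rect.png

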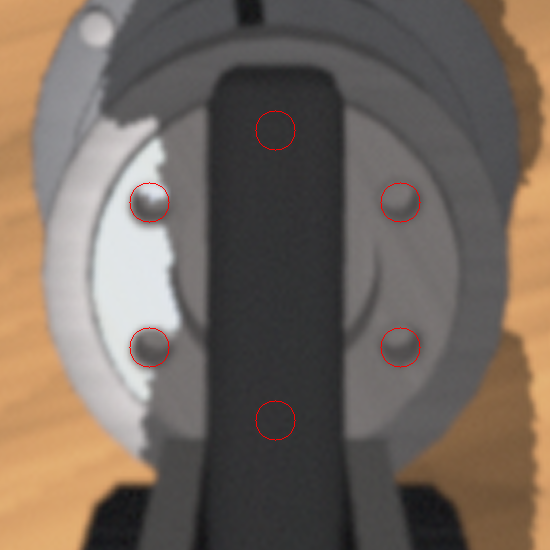

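The holes now sit on the spanner axis at -16°, so the ring turned about 48° (0.84 rad). Return the spanner to the pocket.

```bash
python3 - <<'E'
from h import *
x,y=.5717,.193
ctrl.movep([x,y,.265],R2q(down(np.radians(-.3))))
ctrl.movel([x,y,.135],None,max_speed=.12)
s,F0,T0=avg(3); print(round(s['time'],2),np.round(s['tcp_pos'],4),F0.round(2),T0.round(2))
p,d=grab('wrist','w6')
for z in (.122,.116,.110,.104,.099,.0965,.0955,.0948,.0942,.0936):
    ctrl.movel([x,y,z],None,max_speed=.06); s,F,T=avg(2,.02)
    print(z,round(s['time'],2),np.round(s['tcp_pos'],4),(F-F0).round(2),(T-T0).round(2))
    if F[2]-F0[2]>2 or np.hypot(*(F-F0)[:2])>4: print('contact');break
E
```

```text
27.87 [0.5722 0.1933 0.1358] [ 0.17 -0.12 -2.24] [-0.01  0.01 -0.01]
0.122 28.3 [0.5714 0.1929 0.1215] [-0.51 -0.09 -0.74] [ 0.03 -0.03  0.03]
0.116 28.57 [0.5715 0.193  0.1156] [-0.05 -0.22 -0.35] [0.02 0.01 0.01]
0.11 28.83 [0.5715 0.1929 0.1096] [-0.   -0.05 -0.81] [-0.03 -0.03 -0.01]
0.104 29.1 [0.5715 0.1929 0.1036] [-0.01 -0.04 -0.45] [0.03 0.01 0.03]
0.099 29.37 [0.5715 0.1929 0.0987] [-0.16 -0.23 -0.33] [0.02 0.01 0.01]
0.0965 29.63 [0.5717 0.193  0.0964] [ 0.6   0.38 -0.43] [-0.01  0.03  0.  ]
0.0955 29.9 [0.5717 0.193  0.0955] [-0.19 -0.05 -0.37] [ 0.02  0.01 -0.02]
0.0948 30.17 [0.5717 0.193  0.0948] [-0.06  0.46 -1.04] [ 0.02  0.02 -0.04]
0.0942 30.43 [0.5717 0.193  0.0942] [-0.37  0.7  -0.15] [ 0.03 -0.    0.  ]
0.0936 30.7 [0.5718 0.1931 0.0938] [-0.27 -0.16  2.14] [-0.01  0.07  0.02]
contact
```

View pics/w6.png

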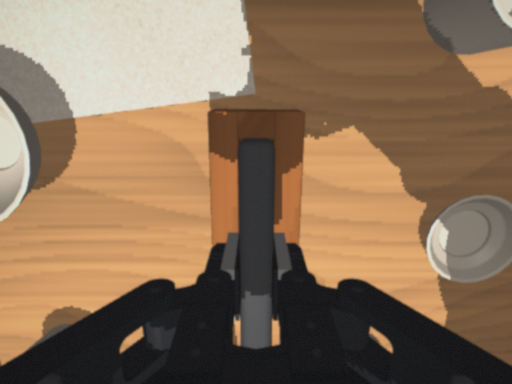

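The head touched the ledge at the same height as at pickup (TCP 0.0938). Release, retreat and check.

```bash
python3 - <<'E'
from h import *
ctrl.ungrasp(); s=get_state(); print(round(s['time'],2),s['contact_force'].round(2) if hasattr(s['contact_force'],'round') else s['contact_force'],s['width'])
ctrl.movel([.5717,.193,.235],None,max_speed=.15); ctrl.pause(.3)
s=get_state(); p,d=grab('wrist','w7'); pt,dt=grab('top','top7'); ps,ds=grab('scene','scene7')
C=cam('wrist',s); K,Rw,o=C; vv,uu=np.mgrid[0:384,0:512]
P=np.stack([(uu-K[0,2])/K[0,0]*d,(vv-K[1,2])/K[1,1]*d,d],-1)@Rw.T+o
nr=(np.hypot(P[...,0]-.571,P[...,1]-.192)<.1)&(d>0)
q=P[nr&(P[...,2]>.112)&(P[...,2]<.13)]; print(np.median(q[:,2]),cv2.minAreaRect(q[:,:2].astype(np.float32)),get_state()['time'])
a=cv2.absdiff(cv2.imread('pics/top0.png'),pt); cv2.imwrite('pics/cmp.png',np.vstack([p[:, :],]))
E
```

```text
31.4 [-0.34  0.31 -1.03] 0.08551513968263887
0.11876009311276459 ((0.5724567770957947, 0.19344882667064667), (0.013922624289989471, 0.108763687312603), 89.39319610595703) 32.9417
```

View pics/w7.png

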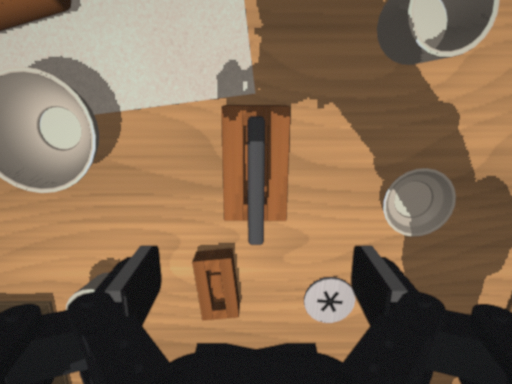

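View pics/scene7.png

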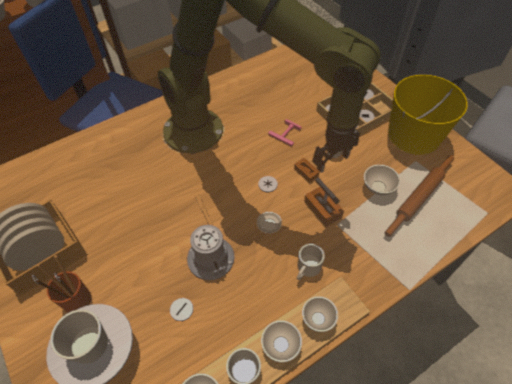

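View pics/top7.png

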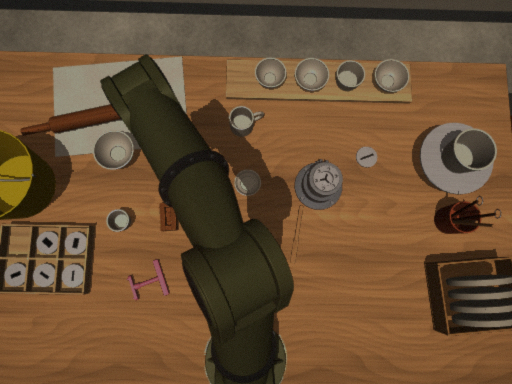

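The spanner stands upright in its pocket (bar top 0.119 m, centre (0.572,0.193), same as at the start). The bystanders look unmoved and the gripper is clear, so I'll hand in.

```bash
python3 - <<'E'
from h import *
print(ticket.close_job(), get_state()['time'])
E
```

```text
the job is handed in; nothing more can be done
the job is handed in; nothing more can be done
```

The ring is turned up against its stop, and the dark T-handle spanner is back in the pocket of its block. The job is handed in (about 33 s of the 72 s used by then).

- **Seating the pins:** both pins went into the hole pair at 32°. The head's underside stopped about 0.2 mm above the ring face, with no measurable contact force.
- **Turning the ring:** I turned it clockwise in small steps, and it ran against about 0.19 N m. From about -19° the torque climbed steadily, and I stopped at 0.54 N m. I then backed the spanner off within the hole clearance until the torque read zero, and lifted it out.
- **Last checks on the ring:** the wrist picture shows it turned about 48° (0.84 rad), which fits a start between 0 and 0.3. That picture fixes the final angle only to about 0.6°, so "tight" rests mainly on the torque climb.
- **Differences from the description:** the running torque read slightly below the stated 0.2–0.3 N m. The climb was also a little softer than stated, 0.07–0.13 N m per degree against about 0.17, which I put down to the grip giving slightly.
- **Last checks on the rest:** the head met the pocket ledge at its pickup height, and the spanner stands at (0.572, 0.193), as at the start. In the pictures the other things look unmoved, though in the top view the arm hid the block and the star die (both show in the scene view). The open gripper is clear above the spanner.

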